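# Shift the gear selector into fourth for inspection

## Task

The gear selector bolted down on the granite inspection table is to be measured in fourth gear. With the fingertips push its lever by the knob through the gate: out to neutral if it stands in first or second, across, and fully home into fourth, which is the slot on the side away from the lone reverse slot and at the end away from the output rod; leave it there. Do not take the lever between the fingers, do not lift the reverse lock-out ring below the knob, and leave the setting ring, the angle plate and the dial indicator stand where they are.

Things in the scene. Friction and masses are not known exactly. Their poses are not given: they have to be found in the camera images.
- selector: Cast aluminium gear selector on a ground steel fixture plate (190 x 136 x 14 mm), fixed to the table. Origin on the table right under the lever's pivot; z up, x to its front end, y to its left side (first, second, reverse). Housing x -56 to 56, y -40 to 64 mm. Only lever, ring and knob stand above 131 mm. A black neutral switch with brass collar sticks out of the right side (-y), near the rear.
- output_rod (a point): Eye at the end of the 16 mm thick steel output rod that sticks out of the selector's front end: selector x = 126, y = 12 mm, 60 mm above the table. Fixed, axes as the selector's.
- gate (a point): Top of the level steel gate plate (127 mm high; x -50 to 50, y -36 to 62 mm) over the pivot, axes as the selector's. Slots 15 mm wide for the 12 mm shank: neutral channel along y at x = 0; 1-2 leg at y = 12.6 mm (first front, second rear); 3-4 leg at y = -12.6 mm (third front, fourth rear); lone reverse slot at y = 37.8 mm, front only. Legs end at x = +-32 mm.
- pivot (a point): Centre of the lever's universal joint, 45 mm above the table, fixed, axes as the selector's.
- fourth (a point): On top of the gate plate (127 mm high), where the lever's centre line comes to stand in fourth: selector x = -24.4, y = -12.6 mm. Fixed, axes as the selector's.
- knob (a point): Centre of the black knob on the lever, 158 mm from the pivot along the lever; its z runs up the lever. The knob is round, 42 mm across at this point, from 22 mm below it to 20 mm above, narrowing to 22 mm at top and bottom. The steel shank below is 12 mm thick. Upright, this point is 203 mm above the table; home in fourth 194 mm, at x = -47, y = -24 mm from the pivot in the selector's axes.
- shift (a joint): Lever angle along the slots (rad), -0.30 to 0.30: 0 neutral, positive leans to the front (+x; first, third), negative to the rear (second, fourth). Fully home in fourth it stops at -0.30. Stays where left; 3 to 5 N at the knob move it. Knob from pivot in selector axes: 0.158 m x (sin shift, -sin select cos shift, cos select cos shift). Moves only with select near -0.16 or 0.16.
- select (a joint): Lever angle across the gate (rad): it stops at -0.16 in the 1-2 leg (left, +y) and at 0.16 in the 3-4 leg (right, -y). Stays where left; 2 to 3 N at the knob move it. The gate walls are real: it crosses only with shift within about 0.02 of 0 (round land ends guide it in from a little more). Reverse is locked out: it goes no further left than the 1-2 leg.
- lift_ring (a joint): The flanged aluminium reverse lock-out ring round the shank just below the knob (30 mm wide, 35 to 48 mm below the knob's centre): how far it is lifted along the lever (m), 0 down on its seat to 0.012; a spring holds it down with 7.5 N or more. Stays down.
- setting_ring: Loose plain steel setting ring lying flat, 76 mm outside, 50 mm inside, 28 mm high; origin at the centre of its underside. Bystander.
- angle_plate: Loose small grey cast angle plate, foot 75 x 60 mm, upright web to 82 mm high; origin at the centre of its underside. Bystander.
- indicator: Loose dial indicator on a magnetic base, block 60 x 50 x 55 mm, steel post to 195 mm high, the dial reaching 75 mm to the block's -x; origin at the centre of the block's underside. Bystander.

How it is judged (in metres and radians):
On the way:
1. the lever has crossed over in neutral to the third-fourth side (value of joint select above 0.12 rad and value of joint shift above -0.15 rad), for 0.1 s.
At the end, for the whole second after the job is handed in: The lever stands still in fourth, fully home (shift below -0.265 of its -0.30 stop, about 6 mm at the knob; select above 0.12); the lock-out ring is down; the three gauges are within 10 mm of where they stood and upright (value of joint select above 0.12 rad and value of joint shift below -0.265 rad and not (velocity of joint shift above 0.05 rad/s) and not (velocity of joint shift below -0.05 rad/s) and value of joint lift_ring below 0.003 m and distance of each of setting_ring, angle_plate, indicator from where it was at the start of the episode below 0.01 m and angle between indicator's own z axis and vertical below 0.1 rad); the robot touches nothing.
It fails at once if the lever is taken between the fingers (the grasp point on the lever's axis, at the shank or the knob) (x of the grasp point in the frame of knob between -0.009 and 0.009 m and y of the grasp point in the frame of knob between -0.009 and 0.009 m and z of the grasp point in the frame of knob below 0.018 m).
It fails at once if the reverse lock-out ring is lifted (value of joint lift_ring above 0.005 m).
It fails at once if a gauge is pushed away, lifted or carried (distance of any of setting_ring, angle_plate, indicator from where it was at the start of the episode above 0.015 m).
It also fails if it takes over 61 s, if anything falls off the work surface, if the arm or the gripper's body presses on something with over 40 N, if the wrist force passes 120 N, or if a joint passes its speed limit or range.

## Robot

A 6-joint arm with a two-finger parallel gripper is mounted at the origin on the work surface. World frame = base frame: x ahead of the robot, y to its left, z up, the work surface at z = 0. Lengths are in m, angles in degrees, forces in N, time in s.
With the tool pointing down it reaches from about 0.4 to 0.825 m from the base axis. Payload 7 kg.
Tool frame: the origin (TCP) lies on the centre line of the jaws, within the pads' length; the fingertips stand 22 mm ahead of it and the grasp point (between the pads) lies 3 mm ahead of it; z points along the fingers, y is the line along which they close (so a half turn about z gives the same grasp; the last joint's range is limited). The gripper opens to 88 mm and grips with 3 to 60 N. Pads are 19 mm wide; open, the fingers measure 130 mm over their backs; the gripper's body (78 mm by 193 mm) begins 47 mm behind the grasp point.
Start: joints at [-47.206, 20.546, 0.682, 0, -70.136, -16.507], TCP at [0.299, -0.605, 0.249] pointing down, gripper open.
Joint ranges: [-176.03, 176.03], [-82.01, 121.73], [-58.28, 71.71], [-173.87, 95.51], [-174.79, -0.11], [-173.66, 173.66]. Speed limits (degrees/s): [136.94, 136.94, 172.46, 180, 180, 180].

## Interface

Orientations are given as [roll, pitch, yaw] about the fixed x, y, z axes, in that order (R = Rz(yaw) Ry(pitch) Rx(roll)).
In Python, from plant import get_state, cams, r gives the robot as it stands.
- The arm moves only by the tool apply_moves, never from a script. Its argument "targets" is a list of rows, each an object with "dp": the shift along the world's x, y, z in m, a list of three; "yaw": the turn about the world's z in degrees. In form: [{"dp": [x, y, z], "yaw": yaw}, ...]. A call has 1 to 20 rows; each row is the pose to reach, as a shift and turn from the pose commanded when the call began; what a row does not reach only later rows make up. A row lasts 1/12 s, in which the tool goes at most 41.7 mm and 7.16 degrees, less where a joint would pass 70% of its speed; a pose out of reach is approached as far as the arm can. A call with a gripper value outside its range is refused whole. "grip" is the gripper command: -1 is fully open, 1 is shut, values between are in proportion, set as the call begins (left out, the last holds). The fingers move at their own pace and stop on an object; "squeeze" is the grip in N (left out, the last holds). Time passes only in rows, so rows that repeat a pose let the fingers close. It gives the time, the measured TCP pose, the force, the opening and the grip force at its end, in the units of the state.
- get_state(): the state, without advancing time (a new reading comes with each control period).
- cams.capture(name): name is "scene" or "top" or "wrist"; returns a dict with "image" (384x512x3 uint8, red, green, blue), "range_z" (384x512 float32, m along the optical axis (not along the pixel's ray), 0 where there is no reading), "fx", "fy", "cx", "cy" (pixels), "R" (3x3) and "t" (3): a world point X has camera coordinates R X + t; the wrist camera has in their place "T_tool_cam" (4x4, takes a point from camera to tool coordinates, whose origin is the TCP and whose axes are the flange's). Camera axes: x right, y down, z forward; pixel columns grow to the right and rows downward; lengths in m; the calibration is good to about 2 mm. A picture is of the moment at which its call begins: read the wrist's pose just before it.
- r.close_job(): hands the job in; it is judged then, once.
The state is a dict: "time_s": time; "joints": joint angles; "qd": joint speeds; "joint_torque": joint torques, N m; "tcp_pos": TCP position; "eef_rot": TCP orientation; "contact_force": force on the tool from outside, world axes, zero at the start; "moment": the same for the moment, N m; "gripper_width": finger opening in m; "gripper_force": force on a finger pad.
Only numpy, scipy, OpenCV 4.12 (cv2) and the standard library are available. Lean on these libraries where they do the work, as an engineer would, in place of code of your own. Each camera call takes 0.05 s, during which the arm holds its last target. There are 200 camera calls.

## Working session

There is one attempt and no reset: what is moved stays moved. The work goes in short steps, Python scripts to look and compute and a tool call to move; the robot and the scene stay as the last step left them, time stands still between calls to the robot, and variables do not carry over. Pictures are saved under pics/ and viewed, at most 10 in all, crops included, and the job is handed in when it is done.

Besides the shell and the picture viewer there is one more tool, called after "Request:" as name([rows], argument=value, ...), one row to a line, values as JSON. apply_moves: Moves the arm, as the interface text tells. Its arguments: {"type":"object","properties":{"targets":{"type":"array","items":{"type":"object","properties":{"dp":{"type":"array","items":{"type":"number"}},"yaw":{"type":"number"}}}},"grip":{"type":"number"},"squeeze":{"type":"number"}},"required":["targets"]}

```bash
mkdir -p pics; cat > h.py <<'E'
from plant import get_state, cams, r
import numpy as np, cv2
def cap(n):
    c=cams.capture(n); cv2.imwrite  # noqa
    return c
def pts(c):
    z=c["range_z"]; v,u=np.mgrid[:z.shape[0],:z.shape[1]]
    P=np.stack([(u-c["cx"])/c["fx"]*z,(v-c["cy"])/c["fy"]*z,z],-1)
    W=(P-c["t"])@c["R"]; W[z==0]=np.nan
    return W
E
python3 - <<'E'
from h import *
a=cap("scene"); b=cap("top")
for n,c in (("scene",a),("top",b)):
    cv2.imwrite(f"pics/{n}0.png",c["image"][:,:,::-1]); np.savez(f"{n}0.npz",**{k:c[k] for k in c})
    W=pts(c); print(n,c["t"],np.nanmin(W.reshape(-1,3),0),np.nanmax(W.reshape(-1,3),0))
s=get_state();print(s["time_s"],s["tcp_pos"],s["eef_rot"],s["gripper_width"])
E
```

```text
scene [ 0.30832458 -0.26929017  1.4225393 ] [-1.44386907 -2.07751962 -0.7651727 ] [1.4047331  0.74107244 0.55401133]
top [-0.02236403  0.58865429  1.2318048 ] [ 0.06286011 -1.12985034 -0.77481031] [1.54192366 1.17288514 0.73289852]
0.1 [ 0.29873034 -0.60485365  0.24771904] [ 1.79915345e+02 -8.20455307e-03 -1.53721916e+02] 0.0877342162407356
```

View pics/scene0.png

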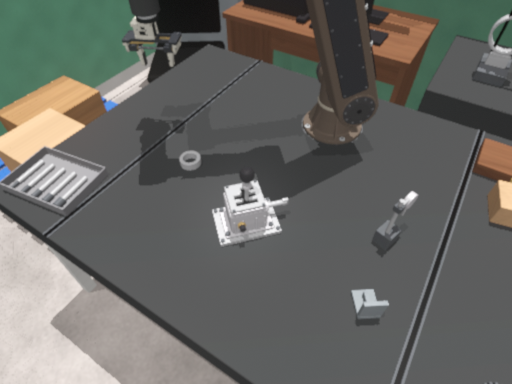

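View pics/top0.png

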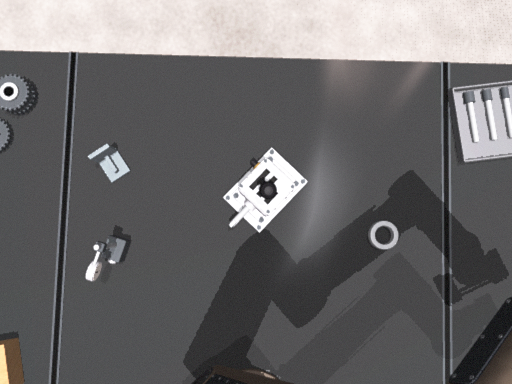

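The top view shows the selector at about (265,190), its rod eye at (235,220) and the knob at (267,189). The bystanders are well away: ring (383,235), angle plate (110,162), indicator (110,255). Next I measure the selector's pose and the lever.

```bash
python3 - <<'E'
from h import *
c=dict(np.load("top0.npz")); W=pts(c); im=c["image"]
sub=np.zeros(W.shape[:2],bool); sub[130:250,205:325]=1
z=W[...,2]
def rect(m,n):
    p=W[m][:,:2]; q=cv2.minAreaRect((p*1000).astype(np.float32)); print(n,m.sum(),np.round(q[0],1),np.round(q[1],1),round(q[2],1), W[m].mean(0).round(4))
def big(m):
    k,l,st,ce=cv2.connectedComponentsWithStats(m.astype(np.uint8)); return l==1+np.argmax(st[1:,4])
rect(big(sub&(z>.008)&(np.nan_to_num(z)<.135)),"all")
gate=sub&(abs(z-.127)<.006); rect(gate,"gate")
# plate corners by ray on z=.014
g=cv2.cvtColor(im,cv2.COLOR_RGB2GRAY)
pl=sub&(abs(z-.014)<.005); rect(pl,"plate")
kn=sub&(z>.165); rect(kn,"knob")
print("top z",np.nanmax(z[sub]))
rod=sub&(abs(z-.065)<.012); rect(big(rod),"rod")
s=dict(np.load("scene0.npz")); V=pts(s); m=np.zeros(V.shape[:2],bool); m[160:200,225:270]=1
m&=(V[...,2]>.17); print("scene knob",m.sum(),V[m].mean(0),V[m].min(0),V[m].max(0))
cv2.imwrite("pics/crop1.png",np.hstack([cv2.resize(im[140:240,215:315,::-1],(400,400),interpolation=cv2.INTER_CUBIC),cv2.resize(s["image"][155:255,200:300,::-1],(400,400),interpolation=cv2.INTER_CUBIC)]))
E
```

```text
all 3354 [578.9 -10.2] [140.  230.7] 47.7 [ 0.5852 -0.0213  0.071 ]
gate 1096 [591.1 -26.7] [102.8 100.1] 47.7 [ 0.5908 -0.0284  0.1263]
plate 951 [570.8  -5.6] [135.9 248.2] 47.7 [ 0.5921 -0.0261  0.0137]
knob 260 [574.8 -27.9] [39.7 39. ] 1.0 [ 0.5739 -0.0279  0.2146]
top z 0.22437174451758093
rod 225 [528.2  30.9] [51.3 91.1] 21.0 [0.5238 0.0323 0.0674]
scene knob 207 [ 0.58044903 -0.02171386  0.2093189 ] [ 0.55667436 -0.04563981  0.1700029 ] [ 0.59471734 -0.0061812   0.22303859]
```

View pics/crop1.png

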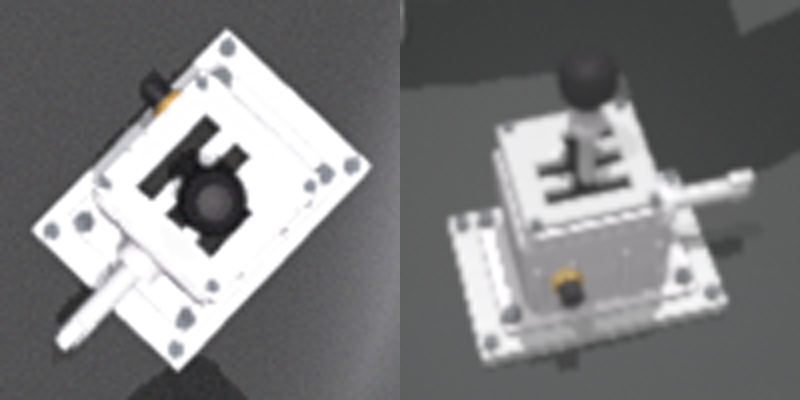

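The rod points down-left in the top view (world −x, +y), and the brass-collared switch is on the upper-left (−y) side, so selector x points at about 137.7°. The knob is on the 1-2 side, slightly toward first. Now I pin down its centre from silhouettes in both views.

```bash
cat >> h.py <<'E'
a=np.deg2rad(137.7); X=np.array([np.cos(a),np.sin(a)]); Y=np.array([-X[1],X[0]]); O=np.array([.591,-.0267])-.013*Y
def sel(p): d=np.asarray(p)[:2]-O; return np.array([d@X,d@Y])
def wor(x,y): return O+x*X+y*Y
def knob(c,box,zk=.203):
    """knob centre: circle round the pixels above z=.165, ray onto zk"""
    W=pts(c); m=np.zeros(W.shape[:2],np.uint8); u0,v0,u1,v1=box
    m[v0:v1,u0:u1]=((W[...,2]>.165)&(W[...,2]<.24))[v0:v1,u0:u1]
    v,u=np.nonzero(m); (cu,cv),rr=cv2.minEnclosingCircle(np.stack([u,v],1).astype(np.float32))
    d=c["R"].T@[(cu-c["cx"])/c["fx"],(cv-c["cy"])/c["fy"],1]; o=-c["R"].T@c["t"]
    return o+d*(zk-o[2])/d[2],(cu,cv,rr),o,d/np.linalg.norm(d)
E
python3 - <<'E'
from h import *
print("O",O,"X",X,"Y",Y)
res=[]
for n,b in (("top",(205,130,325,250)),("scene",(220,155,275,205))):
    c=dict(np.load(n+"0.npz")); p,q,o,d=knob(c,b); res.append((o,d)); print(n,p,np.round(q,1),"sel mm",sel(p)*1000)
(o1,d1),(o2,d2)=res
t=np.linalg.lstsq(np.stack([d1,-d2],1),o2-o1,rcond=None)[0]
p=(o1+d1*t[0]+o2+d2*t[1])/2; print("tri",p,"gap",np.linalg.norm(o1+d1*t[0]-o2-d2*t[1]),sel(p)*1000)
# gate check by gray rays on z=.127 + rod eye
c=dict(np.load("top0.npz")); W=pts(c); m=(abs(W[...,2]-.062)<.012); m[:, :]&=False
for nm,q in (("rod",(126,12,)),):
    print(nm,wor(.126,.012))
for z,n in ((.068,"rod tip"),):
    uv=(215+67/4,140+340/4); d=c["R"].T@[(uv[0]-c["cx"])/c["fx"],(uv[1]-c["cy"])/c["fy"],1];o=-c["R"].T@c["t"];P=o+d*(.06-o[2])/d[2];print(n,P,sel(P)*1000)
P=W[np.isfinite(W[...,2])]
for nm,bx in (("ind",(80,230,130,285)),("ang",(85,140,135,185)),("ring",(365,215,402,252))):
    w=W[bx[1]:bx[3],bx[0]:bx[2]].reshape(-1,3); w=w[w[:,2]>.012]; print(nm,w[:,:2].min(0),w[:,:2].max(0),w[:,2].max())
E
```

```text
O [ 0.59974916 -0.0170848 ] X [-0.73963109  0.67301251] Y [-0.67301251 -0.73963109]
top [ 0.57486776 -0.02832614  0.203     ] [267.7 189.6   9.1] sel mm [10.83749377 25.05994042]
scene [ 0.58345647 -0.01926177  0.203     ] [247. 177.  11.] sel mm [10.58545408 12.57534796]
tri [ 0.57499709 -0.02714905  0.19109872] gap 0.0033330336242081687 [11.5340352  24.10228656]
rod [0.49847949 0.05883921]
rod tip [0.49259188 0.05934828 0.06      ] [130.69727753  15.58591016]
ind [0.3535987  0.33246774] [0.45885313 0.39528899] 0.1986888854460983
ang [0.60320336 0.34720861] [0.69473903 0.43344713] 0.08772133510811143
ring [ 0.44201117 -0.38045678] [ 0.513888   -0.30543905] 0.03382704222958166
```

Request:
apply_moves([
  {"dp": [0.005,0.02,0.03],"yaw": 1},
  {"dp": [0.015,0.05,0.055],"yaw": 3},
  {"dp": [0.027,0.085,0.07],"yaw": 5},
  {"dp": [0.04,0.12,0.07],"yaw": 7},
  {"dp": [0.054,0.155,0.07],"yaw": 9},
  {"dp": [0.07,0.19,0.07],"yaw": 11},
  {"dp": [0.083,0.225,0.07],"yaw": 13},
  {"dp": [0.096,0.26,0.07],"yaw": 15},
  {"dp": [0.109,0.295,0.07],"yaw": 17},
  {"dp": [0.122,0.33,0.07],"yaw": 19},
  {"dp": [0.135,0.365,0.07],"yaw": 21.4},
  {"dp": [0.148,0.4,0.07],"yaw": 21.4},
  {"dp": [0.161,0.435,0.07],"yaw": 21.4},
  {"dp": [0.174,0.47,0.07],"yaw": 21.4},
  {"dp": [0.187,0.505,0.07],"yaw": 21.4},
  {"dp": [0.2,0.54,0.07],"yaw": 21.4},
  {"dp": [0.213,0.575,0.07],"yaw": 21.4},
  {"dp": [0.222,0.6,0.07],"yaw": 21.4},
  {"dp": [0.229,0.62,0.07],"yaw": 21.4},
  {"dp": [0.229,0.62,0.07],"yaw": 21.4},
], grip=1, squeeze=5)

```text
time_s: 1.77
tcp_pos: [0.5288, 0.018, 0.3177]
eef_rot: [180.0, -0.0, -132.2]
contact_force: [-0.1, -0.0, -0.4]
gripper_width: 0.0003
gripper_force: 0.0
```

```bash
python3 - <<'E'
from h import *
s=get_state();print(s["time_s"],s["tcp_pos"],s["eef_rot"],s["gripper_width"],s["contact_force"],sel(s["tcp_pos"])*1000)
from scipy.spatial.transform import Rotation as Ro
c=cams.capture("wrist"); np.savez("w0.npz",**c); print(c["T_tool_cam"].round(3).tolist())
cv2.imwrite("pics/w0.png",c["image"][:,:,::-1])
E
```

```text
1.7667 [0.52880042 0.0179835  0.31772067] [ 1.79956684e+02 -3.45592081e-02 -1.32154460e+02] 0.00034418074236149425 [-0.05095246 -0.03406898 -0.38366041] [76.07729794 21.81178984]
[[0.001, -0.96, -0.278, 0.074], [1.0, 0.001, 0.0, -0.001], [0.0, -0.278, 0.96, -0.136], [0.0, 0.0, 0.0, 1.0]]
```

View pics/w0.png

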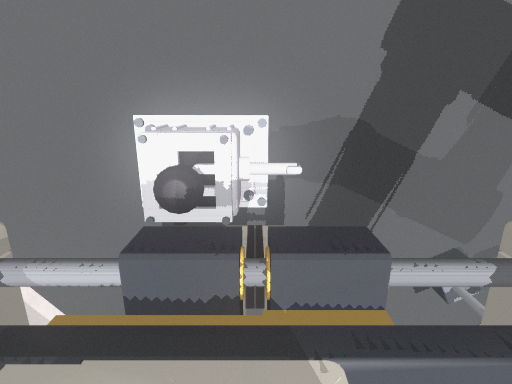

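The wrist view shows the selector upright in the picture with the rod to the right, the knob at (179,189) and the closed fingers at (255,260). Now I cross-check the pose and knob from this close view.

```bash
cat >> h.py <<'E'
from scipy.spatial.transform import Rotation as Ro
def wristcam(c,pos,rot):
    T=np.eye(4);T[:3,:3]=Ro.from_euler("xyz",rot,degrees=True).as_matrix();T[:3,3]=pos
    M=np.linalg.inv(T@c["T_tool_cam"]); return {**c,"R":M[:3,:3],"t":M[:3,3]}
E
python3 - <<'E'
from h import *
c=dict(np.load("w0.npz")); s=get_state()
c=wristcam(c,[0.52880042,0.0179835,0.31772067],[1.79956684e+02,-3.45592081e-02,-1.32154460e+02]); W=pts(c); z=W[...,2]
g=abs(z-.127)<.004; g[:, 300:]=0; g[:110]=0;g[223:]=0
p=(W[g][:,:2]*1000).astype(np.float32); q=cv2.minAreaRect(p); print("gate",g.sum(),np.round(q,1) if 0 else q)
d=W[g][:,:2]-O; x=d@X*1000;y=d@Y*1000; print("gate x",np.percentile(x,[.3,99.7]),"y",np.percentile(y,[.3,99.7]),"z",W[g][:,2].mean())
pl=abs(z-.014)<.004; pl[:,300:]=0;pl[:105]=0;pl[223:]=0
q=cv2.minAreaRect((W[pl][:,:2]*1000).astype(np.float32));print("plate",pl.sum(),q)
k,cr,o,dd=knob(c,(135,145,230,220)); print("knob",k,cr,sel(k)*1000)
m=(z>.165)&(z<.24); m[220:]=0; P=W[m]; 
A=np.c_[2*P,np.ones(len(P))]; u=np.linalg.lstsq(A,(P**2).sum(1),rcond=None)[0]; print("sphere",len(P),u[:3],sel(u[:3])*1000,np.sqrt(u[3]+u[:3]@u[:3]),P[:,2].max())
f=np.isfinite(z)
E
```

```text
gate 5134 ((591.224609375, -27.055953979492188), (98.21495056152344, 100.414794921875), 47.95637893676758)
gate x [-50.14115084  49.59544558] y [-35.63157473  61.95450436] z 0.12671380638279467
plate 1950 ((592.8087768554688, -25.113189697265625), (134.64794921875, 189.88157653808594), 47.85756301879883)
knob [ 0.57517952 -0.02821353  0.203     ] (178.1666717529297, 188.5, 25.303804397583008) [10.68269426 24.76682935]
sphere 1937 [ 0.57577338 -0.02776977  0.20045496] [10.54210985 24.03893747] 0.021223312083691732 0.22204652591433513
```

Request:
apply_moves([
  {"dp": [0,0,-0.02],"yaw": 0},
  {"dp": [0,0,-0.05],"yaw": 0},
  {"dp": [0,0,-0.08],"yaw": 0},
  {"dp": [0,0,-0.1],"yaw": 0},
  {"dp": [0,0,-0.108],"yaw": 0},
  {"dp": [0,0,-0.108],"yaw": 0},
  {"dp": [0,0,-0.108],"yaw": 0},
])

```text
time_s: 2.4
tcp_pos: [0.5283, 0.0144, 0.2113]
eef_rot: [-180.0, -0.0, -132.3]
contact_force: [-0.2, 0.1, 0.7]
gripper_width: 0.0007
gripper_force: 0.0
```

```bash
python3 -c "
from h import *
s=get_state();print(s['tcp_pos'],s['eef_rot'],sel(s['tcp_pos'])*1000); print(wor(.052,.0248)-s['tcp_pos'][:2])"
```

```text
[0.52825755 0.01439919 0.21129674] [-1.79969383e+02 -1.79330546e-03 -1.32324201e+02] [74.06653927 24.82821898]
[ 0.01634009 -0.01483019]
```

Request:
apply_moves([
  {"dp": [0.0074,-0.0067,0]},
  {"dp": [0.0133,-0.0121,0]},
  {"dp": [0.0155,-0.0141,0]},
  {"dp": [0.017,-0.0155,0]},
  {"dp": [0.0185,-0.0168,0]},
  {"dp": [0.02,-0.0182,0]},
  {"dp": [0.0215,-0.0195,0]},
  {"dp": [0.023,-0.0209,0]},
  {"dp": [0.0237,-0.0215,0]},
  {"dp": [0.0237,-0.0215,0]},
  {"dp": [0.0237,-0.0215,0]},
])

```text
$.targets[0]: bad value
```

```bash
cat > look.py <<'E'
from h import *
s=get_state(); p,e=s["tcp_pos"],s["eef_rot"]
print("tcp",p,"sel",sel(p)*1000,"F",s["contact_force"].round(1) if hasattr(s["contact_force"],"round") else s["contact_force"])
c=cams.capture("top"); k,cr,_,_=knob(c,(205,130,325,250)); print("top(maybe occluded)",sel(k)*1000,np.round(cr,1))
c=wristcam(cams.capture("wrist"),p,e); W=pts(c); z=W[...,2]
m=(z>.165)&(z<.24); ss=(W[...,:2]-O)
x=ss@X;y=ss@Y; m&=(abs(x)<.08)&(abs(y)<.06)
# exclude fingers: points inside the tool footprint
t=sel(p); m&=~((abs(x-t[0])<.0225)&(abs(y-t[1])<.014))
P=W[m]; print("n",len(P))
if len(P)>50:
    A=np.c_[2*P,np.ones(len(P))]; u=np.linalg.lstsq(A,(P**2).sum(1),rcond=None)[0]
    print("sphere",sel(u[:3])*1000,u[2],"r",np.sqrt(u[3]+u[:3]@u[:3]))
cv2.imwrite("/tmp/w.png",c["image"][:,:,::-1])
E
python3 look.py
```

```text
tcp [0.52825755 0.01439919 0.21129674] sel [74.06653927 24.82821898] F [-0.2  0.1  0.7]
top(maybe occluded) [ 123.53942576 -744.61365716] [0. 0. 0.]
n 2039
sphere [10.57229221 25.34866883] 0.2005093134349975 r 0.020318886635674147
```

Yaw is needed in each row.

Request:
apply_moves([
  {"dp": [0.0074,-0.0067,0],"yaw": 0},
  {"dp": [0.0133,-0.0121,0],"yaw": 0},
  {"dp": [0.0155,-0.0141,0],"yaw": 0},
  {"dp": [0.017,-0.0155,0],"yaw": 0},
  {"dp": [0.0185,-0.0168,0],"yaw": 0},
  {"dp": [0.02,-0.0182,0],"yaw": 0},
  {"dp": [0.0215,-0.0195,0],"yaw": 0},
  {"dp": [0.023,-0.0209,0],"yaw": 0},
  {"dp": [0.0237,-0.0215,0],"yaw": 0},
  {"dp": [0.0237,-0.0215,0],"yaw": 0},
  {"dp": [0.0237,-0.0215,0],"yaw": 0},
])

```text
time_s: 3.42
tcp_pos: [0.5514, -0.0066, 0.2106]
eef_rot: [180.0, -0.0, -132.3]
contact_force: [-3.4, 1.8, 2.8]
gripper_width: 0.0005
gripper_force: 2.1
```

```bash
python3 look.py
```

```text
tcp [ 0.55140182 -0.0066101   0.21057386] sel [42.80879575 24.79095492] F [-3.4  1.8  2.8]
top(maybe occluded) [ 123.53942576 -744.61365716] [0. 0. 0.]
n 699
sphere [ 7.29031938 24.98267354] 0.2019951649863971 r 0.020104698952569597
```

```bash
cp /tmp/w.png pics/w1.png
```

```text
(no output)
```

View pics/w1.png

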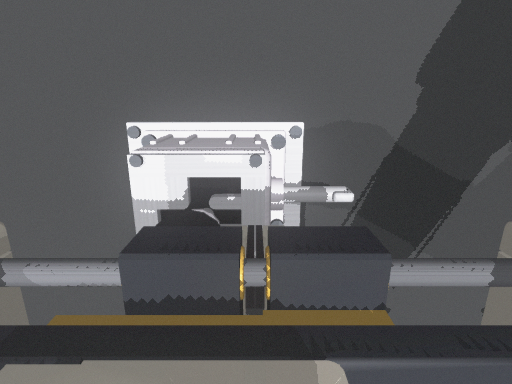

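The fingers hide all but a sliver of the knob, at about (200,215). I'll back off to the earlier spot for a clear measurement.

Request:
apply_moves([
  {"dp": [-0.0074,0.0067,0],"yaw": 0},
  {"dp": [-0.0162,0.0147,0],"yaw": 0},
  {"dp": [-0.0237,0.0215,0],"yaw": 0},
  {"dp": [-0.0237,0.0215,0],"yaw": 0},
  {"dp": [-0.0237,0.0215,0],"yaw": 0},
])

```text
time_s: 3.93
tcp_pos: [0.5275, 0.0155, 0.211]
eef_rot: [-180.0, 0.0, -132.2]
contact_force: [0.1, 0.4, -0.2]
gripper_width: 0.0004
gripper_force: 0.0
```

```bash
python3 look.py
```

```text
tcp [0.52751319 0.0154927  0.21097051] sel [75.35303462 24.52038797] F [ 0.1  0.4 -0.2]
top(maybe occluded) [ 123.53942576 -744.61365716] [0. 0. 0.]
n 2412
sphere [ 7.16386069 22.74226643] 0.19887440950744684 r 0.023157113369978236
```

Request:
apply_moves([
  {"dp": [0.0111,-0.0101,0],"yaw": 0},
  {"dp": [0.0192,-0.0175,0],"yaw": 0},
  {"dp": [0.0229,-0.0209,0],"yaw": 0},
  {"dp": [0.0244,-0.0222,0],"yaw": 0},
  {"dp": [0.0259,-0.0236,0],"yaw": 0},
  {"dp": [0.0274,-0.0249,0],"yaw": 0},
  {"dp": [0.0286,-0.026,0],"yaw": 0},
  {"dp": [0.0286,-0.026,0],"yaw": 0},
  {"dp": [0.0286,-0.026,0],"yaw": 0},
  {"dp": [0.0286,-0.026,0],"yaw": 0},
  {"dp": [0.018,-0.0164,0],"yaw": 0},
  {"dp": [0.0074,-0.0067,0],"yaw": 0},
  {"dp": [0,0,0],"yaw": 0},
  {"dp": [0,0,0],"yaw": 0},
  {"dp": [0,0,0],"yaw": 0},
])

```text
time_s: 5.28
tcp_pos: [0.5278, 0.0153, 0.2109]
eef_rot: [-180.0, 0.0, -132.2]
contact_force: [0.3, -0.7, -0.8]
gripper_width: 0.0006
gripper_force: 0.0
```

```bash
cat >> look.py <<'E'
q,cr,_,_=knob(c,(100,130,250,224),.201); print("silhouette",sel(q)*1000,np.round(cr,1))
s=cams.capture("scene"); q,cr,_,_=knob(s,(220,150,280,205),.201); print("scene",sel(q)*1000,np.round(cr,1)); cv2.imwrite("/tmp/s.png",cv2.resize(s["image"][140:260,190:310,::-1],(480,480),interpolation=cv2.INTER_CUBIC))
E
python3 look.py; cp /tmp/s.png pics/s2.png; cp /tmp/w.png pics/w2.png
```

```text
tcp [0.52775223 0.0152977  0.21094765] sel [75.04499346 24.50373925] F [ 0.3 -0.7 -0.8]
top(maybe occluded) [ 123.53942576 -744.61365716] [0. 0. 0.]
n 2957
sphere [5.24855512e-04 2.12545095e+01] 0.1964644129282895 r 0.025703812938341557
silhouette [10.88167114 41.73438004] [129.5 217.5  30. ]
scene [41.98366377 17.07222104] [257.7 174.1  21.8]
```

View pics/w2.png

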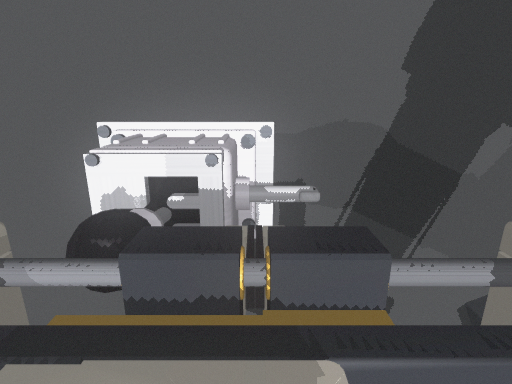

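Request:
apply_moves([
  {"dp": [0,0,0.03],"yaw": 0},
  {"dp": [0,0,0.07],"yaw": 0},
  {"dp": [0,0,0.1],"yaw": 0},
  {"dp": [0,0,0.107],"yaw": 0},
  {"dp": [0,0,0.107],"yaw": 0},
  {"dp": [0,0,0.107],"yaw": 0},
])

```text
time_s: 5.93
tcp_pos: [0.528, 0.0147, 0.3174]
eef_rot: [180.0, 0.0, -132.3]
contact_force: [-0.9, 0.0, -0.4]
gripper_width: 0.0002
gripper_force: 0.0
```

```bash
python3 look.py
```

```text
tcp [0.52800488 0.014687   0.31741393] sel [74.44712276 24.78539399] F [-0.9  0.  -0.4]
top(maybe occluded) [ 123.53942576 -744.61365716] [0. 0. 0.]
n 1989
sphere [-0.78951806 22.57189607] 0.19784506287653505 r 0.024403396325578728
silhouette [-0.54979218 24.05631005] [167.8 192.2  26.2]
scene [ 2.6441809  14.78721191] [244.  177.5  10.9]
```

Request:
apply_moves([
  {"dp": [0.008,-0.033,0],"yaw": 0},
  {"dp": [0.016,-0.066,0],"yaw": 0},
  {"dp": [0.0213,-0.0873,0],"yaw": 0},
  {"dp": [0.0213,-0.0873,-0.02],"yaw": 0},
  {"dp": [0.0213,-0.0873,-0.05],"yaw": 0},
  {"dp": [0.0213,-0.0873,-0.08],"yaw": 0},
  {"dp": [0.0213,-0.0873,-0.1],"yaw": 0},
  {"dp": [0.0213,-0.0873,-0.107],"yaw": 0},
  {"dp": [0.0213,-0.0873,-0.107],"yaw": 0},
  {"dp": [0.0213,-0.0873,-0.107],"yaw": 0},
])

```text
time_s: 6.92
tcp_pos: [0.5495, -0.0726, 0.2108]
eef_rot: [-180.0, -0.0, -132.3]
contact_force: [1.6, -0.1, 0.8]
gripper_width: 0.0008
gripper_force: 0.0
```

```bash
python3 -c "
from h import *
s=get_state();p=s['tcp_pos'];print(p,s['contact_force'],sel(p)*1000); print(wor(0,.02)-p[:2])"
```

```text
[ 0.54954967 -0.07259946  0.21084543] [ 1.63298019 -0.13656273  0.76685728] [-0.23296157 74.84525789]
[0.03673924 0.04072204]
```

Request:
apply_moves([
  {"dp": [0.006,0.0066,0],"yaw": 0},
  {"dp": [0.0101,0.0111,0],"yaw": 0},
  {"dp": [0.0121,0.0133,0],"yaw": 0},
  {"dp": [0.0141,0.0155,0],"yaw": 0},
  {"dp": [0.0162,0.0178,0],"yaw": 0},
  {"dp": [0.0182,0.02,0],"yaw": 0},
  {"dp": [0.0202,0.0222,0],"yaw": 0},
  {"dp": [0.0222,0.0244,0],"yaw": 0},
  {"dp": [0.0242,0.0266,0],"yaw": 0},
  {"dp": [0.0262,0.0288,0],"yaw": 0},
])

```text
time_s: 7.75
tcp_pos: [0.5755, -0.0435, 0.2105]
eef_rot: [180.0, -0.0, -132.3]
contact_force: [-2.3, -1.9, 1.5]
gripper_width: 0.0004
gripper_force: 1.3
```

Light force (about 3 N), so the lever is crossing. I'll continue to the 3-4 side.

Request:
apply_moves([
  {"dp": [0.002,0.0022,0],"yaw": 0},
  {"dp": [0.004,0.0044,0],"yaw": 0},
  {"dp": [0.0061,0.0067,0],"yaw": 0},
  {"dp": [0.0081,0.0089,0],"yaw": 0},
  {"dp": [0.0101,0.0111,0],"yaw": 0},
  {"dp": [0.0121,0.0133,0],"yaw": 0},
  {"dp": [0.0141,0.0155,0],"yaw": 0},
  {"dp": [0.0162,0.0178,0],"yaw": 0},
  {"dp": [0.0182,0.02,0],"yaw": 0},
])

```text
time_s: 8.5
tcp_pos: [0.5939, -0.0234, 0.2105]
eef_rot: [180.0, 0.0, -132.3]
contact_force: [-2.2, -0.9, 0.7]
gripper_width: 0.0005
gripper_force: 1.0
```

Request:
apply_moves([
  {"dp": [0.0007,0.0007,0],"yaw": 0},
  {"dp": [0.0013,0.0015,0],"yaw": 0},
  {"dp": [0.002,0.0022,0],"yaw": 0},
  {"dp": [0.0027,0.003,0],"yaw": 0},
])

```text
time_s: 8.83
tcp_pos: [0.5959, -0.021, 0.2104]
eef_rot: [180.0, -0.1, -132.3]
contact_force: [-3.3, -3.2, 0.7]
gripper_width: 0.0004
gripper_force: 2.5
```

Request:
apply_moves([
  {"dp": [0.0007,0.0007,0],"yaw": 0},
  {"dp": [0.0013,0.0015,0],"yaw": 0},
  {"dp": [0.0013,0.0015,0],"yaw": 0},
])

```text
time_s: 9.08
tcp_pos: [0.5963, -0.0204, 0.2104]
eef_rot: [179.9, -0.2, -132.3]
contact_force: [-5.7, -6.9, 3.4]
gripper_width: 0.0007
gripper_force: 4.0
```

The stop is reached at about 9 N with the tool at y ≈ 5 mm, as predicted. I'll retreat, go up, and move over to the front of the knob.

Request:
apply_moves([
  {"dp": [-0.01,-0.011,0],"yaw": 0},
  {"dp": [-0.027,-0.0296,0],"yaw": 0},
  {"dp": [-0.027,-0.0296,0.03],"yaw": 0},
  {"dp": [-0.027,-0.0296,0.07],"yaw": 0},
  {"dp": [-0.027,-0.0296,0.107],"yaw": 0},
  {"dp": [-0.029,0.005,0.107],"yaw": 0},
  {"dp": [-0.032,0.04,0.107],"yaw": 0},
  {"dp": [-0.0355,0.072,0.107],"yaw": 0},
  {"dp": [-0.0355,0.072,0.107],"yaw": 0},
  {"dp": [-0.0355,0.072,0.107],"yaw": 0},
  {"dp": [-0.0355,0.072,0.107],"yaw": 0},
])

```text
time_s: 10.0
tcp_pos: [0.562, 0.0528, 0.3177]
eef_rot: [-180.0, 0.1, -132.3]
contact_force: [0.8, 1.0, 0.2]
gripper_width: 0.0008
gripper_force: 0.0
```

```bash
python3 look.py; cp /tmp/w.png pics/w3.png
```

```text
tcp [0.56204766 0.05281977 0.3176833 ] sel [ 74.93184665 -26.33000532] F [0.8 1.  0.2]
top(maybe occluded) [-0.33142422 -5.25527755] [261.5 177.    3.9]
n 2216
sphere [ -1.23574561 -26.87719212] 0.19143860449385727 r 0.028858703796345923
silhouette [  1.49827378 -21.65833669] [169.3 185.8  29.7]
scene [  1.6015927  -27.75772101] [247.5 188.8   9.5]
```

View pics/w3.png

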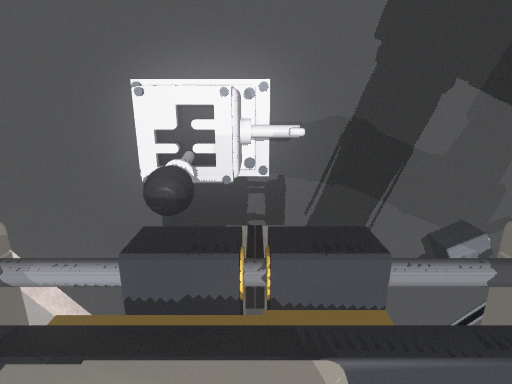

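The knob is at (169,190), beyond the 3-4 leg and level with the neutral channel, so the crossing is done. Next I lower in front of it and push rearward.

Request:
apply_moves([
  {"dp": [-0.001,-0.001,-0.02],"yaw": 0},
  {"dp": [-0.001,-0.001,-0.05],"yaw": 0},
  {"dp": [-0.001,-0.001,-0.08],"yaw": 0},
  {"dp": [-0.001,-0.001,-0.1],"yaw": 0},
  {"dp": [-0.001,-0.001,-0.111],"yaw": 0},
  {"dp": [-0.001,-0.001,-0.111],"yaw": 0},
  {"dp": [0.0101,-0.0111,-0.111],"yaw": 0},
  {"dp": [0.0175,-0.0178,-0.111],"yaw": 0},
  {"dp": [0.0212,-0.0212,-0.111],"yaw": 0},
  {"dp": [0.0249,-0.0246,-0.111],"yaw": 0},
  {"dp": [0.0286,-0.0279,-0.111],"yaw": 0},
  {"dp": [0.0323,-0.0313,-0.111],"yaw": 0},
  {"dp": [0.036,-0.0347,-0.111],"yaw": 0},
])

```text
time_s: 11.23
tcp_pos: [0.5983, 0.0182, 0.2071]
eef_rot: [180.0, 0.0, -132.3]
contact_force: [-1.9, 3.5, 3.0]
gripper_width: 0.0002
gripper_force: 2.0
```

Request:
apply_moves([
  {"dp": [0.003,-0.0027,0],"yaw": 0},
  {"dp": [0.0059,-0.0054,0],"yaw": 0},
  {"dp": [0.0089,-0.0081,0],"yaw": 0},
  {"dp": [0.0118,-0.0108,0],"yaw": 0},
  {"dp": [0.0148,-0.0135,0],"yaw": 0},
  {"dp": [0.0178,-0.0162,0],"yaw": 0},
  {"dp": [0.0207,-0.0188,0],"yaw": 0},
  {"dp": [0.0229,-0.0209,0],"yaw": 0},
  {"dp": [0.0244,-0.0222,0],"yaw": 0},
  {"dp": [0.0251,-0.0229,0],"yaw": 0},
])

```text
time_s: 12.07
tcp_pos: [0.623, -0.0051, 0.2059]
eef_rot: [179.9, -0.1, -132.3]
contact_force: [-2.1, 2.9, -2.8]
gripper_width: 0.0002
gripper_force: 1.8
```

Request:
apply_moves([
  {"dp": [0.0007,-0.0007,0],"yaw": 0},
  {"dp": [0.0015,-0.0013,0],"yaw": 0},
  {"dp": [0.0022,-0.002,0],"yaw": 0},
  {"dp": [0.003,-0.0027,0],"yaw": 0},
  {"dp": [0.003,-0.0027,0],"yaw": 0},
])

```text
time_s: 12.48
tcp_pos: [0.6247, -0.0067, 0.2059]
eef_rot: [179.8, -0.1, -132.3]
contact_force: [-7.5, 7.3, -1.0]
gripper_width: 0.0005
gripper_force: 5.1
```

Request:
apply_moves([
  {"dp": [0.0007,-0.0007,0],"yaw": 0},
  {"dp": [0.0012,-0.0011,0],"yaw": 0},
  {"dp": [0.0012,-0.0011,0],"yaw": 0},
])

```text
time_s: 12.73
tcp_pos: [0.6252, -0.0071, 0.2058]
eef_rot: [179.7, -0.1, -132.3]
contact_force: [-10.1, 9.8, -0.3]
gripper_width: 0.0002
gripper_force: 7.5
```

It's a hard stop at 14 N. I'll retreat along +x, go up and clear away.

Request:
apply_moves([
  {"dp": [-0.01,0.0091,0],"yaw": 0},
  {"dp": [-0.03,0.0273,0],"yaw": 0},
  {"dp": [-0.055,0.05,0],"yaw": 0},
  {"dp": [-0.063,0.0573,0.02],"yaw": 0},
  {"dp": [-0.063,0.0573,0.06],"yaw": 0},
  {"dp": [-0.063,0.0573,0.1],"yaw": 0},
  {"dp": [-0.063,0.0573,0.111],"yaw": 0},
  {"dp": [-0.063,0.0573,0.111],"yaw": 0},
  {"dp": [-0.063,0.0573,0.111],"yaw": 0},
])

```text
time_s: 13.48
tcp_pos: [0.5652, 0.0489, 0.3196]
eef_rot: [-179.8, 0.2, -132.3]
contact_force: [-1.2, -0.1, -0.2]
gripper_width: 0.0003
gripper_force: 0.0
```

```bash
python3 look.py; cp /tmp/w.png pics/w4.png; cp /tmp/s.png pics/s4.png
```

```text
tcp [0.56517929 0.0488555  0.31959859] sel [ 69.94759916 -25.50553635] F [-1.2 -0.1 -0.2]
top(maybe occluded) [-55.67514489 -22.25261284] [272.7 154.7   7.4]
n 2208
sphere [-49.24972942 -25.81738545] 0.1876840082170113 r 0.027110708098835166
silhouette [-38.62803656 -21.03639581] [129.5 185.   33.7]
scene [-42.55502922 -30.68176079] [231.5 193.    9.6]
```

View pics/w4.png

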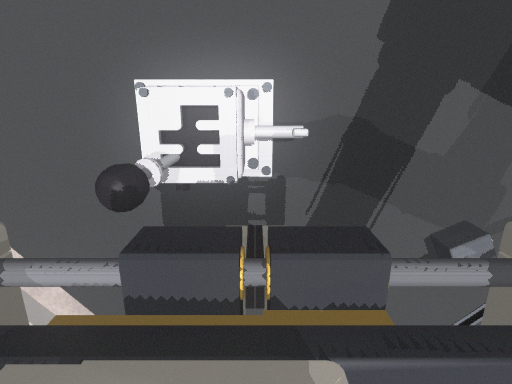

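The lever leans fully rearward in the 3-4 leg, with the knob at (123,188). The measured x of about −47 mm matches home, the ring is seated, and the gripper is clear.

```bash
python3 -c "
from plant import r
print(r.close_job())"
```

```text
the job is handed in; nothing more can be done
None
```

The lever was pushed by the knob across neutral and home into fourth, up to a hard stop at 14 N, and the job is handed in with the gripper clear; the judge returned no result, and I did not re-measure the three gauges afterwards, though the tool stayed well away from them.

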